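# Load a board carrier under the spring cover of a test fixture

### The arm

A 7-joint arm with a two-finger parallel gripper is mounted at the origin on the work surface. World frame = base frame: x ahead of the robot, y to its left, z up, the work surface at z = 0. Lengths are in m, angles in rad, forces in N, time in s.
With the tool pointing down it reaches from about 0.4 to 0.875 m from the base axis. Payload 19.3 kg.
Tool frame: the origin (TCP) lies on the centre line of the jaws, within the pads' length; the fingertips stand 14 mm ahead of it and the grasp point (between the pads) lies 5 mm behind it; y points along the fingers, x is the direction in which the jaws open and shut, and the axes are right-handed (so a half turn about y gives the same grasp; the last joint's range is limited). The gripper opens to 85 mm and grips with 20 to 120 N. Pads are 22 mm wide; open, the fingers measure 114 mm over their backs; the gripper's body (76 mm by 85 mm) begins 54 mm behind the grasp point. The pads swing forward as they close: fully open they stand 13 mm farther back than shut.
Start: joints at [-1.348, 0.521, -0.036, 1.599, 0.021, 1.021, -0.113], TCP at [0.18, 0.598, 0.245] pointing down, gripper open.
Joint ranges: [-2.91, 2.91], [-0.3, 2.13], [-1.5, 1.42], [0.17, 2.43], [-1.26, 4.41], [0.16, 1.93], [-2.52, 2.52]. Speed limits (rad/s): [1.89, 1.89, 2.39, 2.39, 3.01, 3.01, 3.01].

### API

Orientations are given as [roll, pitch, yaw] about the fixed x, y, z axes, in that order (R = Rz(yaw) Ry(pitch) Rx(roll)).
In Python, from workcell import monitor, grab_frame, workorder gives the robot as it stands.
- The arm moves only by the tool drive_tool, never from a script. Its argument "steps" is one flat list of numbers, 5 for each row, row after row: the finger opening in mm, from 0 to 85.4, then the shift along the world's x, y, z in mm, then the turn about the world's z in degrees. In form: [fingers, tx, ty, tz, twist, fingers, tx, ty, tz, twist, ...]. A call has exactly 5 rows; each row shifts and turns the commanded pose from where the row before left it; what a row does not reach is not made up. A row lasts 1/12 s, in which the tool goes at most 41.7 mm and 7.16 degrees, less where a joint would pass 70% of its speed; a pose out of reach is approached as far as the arm can. A call is refused whole if a number of a shift passes 41.7 or a number of a turn 7.16, either way. A call with a gripper value outside its range is refused whole. The fingers move at their own pace and stop on an object; "grip_force" is the grip in N (left out, the last holds). Time passes only in rows, so rows that do not move let the fingers close, or fill a call up. It gives the time, the measured TCP pose, the force and the opening at its end, in the units of the state.
- monitor.observe(): the state, without advancing time (a new reading comes with each control period).
- grab_frame(name): name is "scene" or "top" or "wrist"; returns a dict with "frame" (384x512x3 uint8, red, green, blue), "vertical_fov" (degrees; the focal length in pixels is half the picture's height over the tangent of half this angle, whatever the lens; pixels are square), "cx", "cy" (the principal point, pixels), "xyz" and "orientation" of the camera in the world. Camera axes: x right, y down, z forward; pixel columns grow to the right and rows downward; lengths in m; the calibration is good to about 2 mm. A picture is of the moment at which its call begins. There is no depth.
- workorder.job_done(): hands the job in, once; it reports no verdict.
The state is a dict: "clock": time; "qpos": joint angles; "qd": joint speeds; "joint_efforts": joint torques, N m; "position": TCP position; "tool_rot": TCP orientation; "force": force on the tool from outside, world axes, zero at the start; "moment": the same for the moment, N m; "grip_width": finger opening in m.
Only numpy, scipy, OpenCV 4.12 (cv2) and the standard library are available. Lean on these libraries where they do the work, as an engineer would, in place of code of your own. Each camera call takes 0.05 s, during which the arm holds its last target. There are 200 camera calls.

### The job

With one finger hold the test fixture's spring-closed cover open (its long steel bar is there to be pushed sideways, away from the lane), and while it is held, push the circuit board carrier with the other finger along its lane, under the raised cover, until it is fully home against the end stop. Then let the cover close completely behind the board and move clear. The carrier is only to be pushed, never lifted or tipped; do not ram it against the cover or let the cover fall on it, and leave the spool, bottle and relay alone.

Things in the scene. Friction and masses are not known exactly. Their poses are not given: they have to be found in the camera images.
- fixture: Fixed aluminium and black test fixture, turned up to 0.3 rad. Origin: bench height, lane centre line, at the mouth. x runs along the lane into the fixture (push direction), y left, z up. Behind the mouth (x 4 to 60 mm): hinge block at y 28 to 64, top z 26; cheek at y -33 to -28, top z 24; behind them a grey box, x 70 to 160, y -48 to 72, 45 mm high. Left of the lane before the mouth the bench is bare.
- mouth (a point): Centre of the mouth on the lane floor: x = 0, y = 0, z = 4 mm of the fixture. The lane floor, 4 mm thick and 56 mm wide, runs from x = -112 to +60 mm; along it two guide rails, inner faces 47 mm apart, outer faces 55 mm apart, tops at z = 10 mm.
- stop (a point): Middle of the black end stop's face, at x = 50, y = 0, z = 14 mm of the fixture; the stop is 56 mm wide, its top at z = 24 mm.
- cover (a joint): Angle of the spring-closed steel cover, rad: 0 shut, up to 0.95 open. Its roof, 3 mm thick, reaches from the hinge 80 mm towards -y over x = 0 to 52 mm; that free side rises as it opens. From 0.45 rad on the carrier passes freely under it. The spring pushes back at the bar with about 4 N at first and about 9 N at 0.65 rad, and shuts the cover as soon as the bar is let go.
- cover_hinge (a point): Fixed point of the cover's hinge line, at x = 0, y = 56, z = 31 mm of the fixture; the line is parallel to the fixture's x axis.
- skirt (a point): Middle of the lower edge of the cover's front skirt, a plate 48 mm wide (y -24 to 24 mm) and 3 mm thick (x 0 to 3 mm) that hangs from the roof's front edge and moves with the cover. Shut, its lower edge is at z = 12 mm: it blocks the board part of the carrier but clears the low tail.
- cover_bar (a point): Free end of the cover's hold-open bar, a round rod 8 mm thick along fixture x from here (x -130 mm) to the cover (x 0); moves with the cover. Shut: y 60, z 56 mm; at 0.65 rad: y 74, z 48 mm. Pushed towards +y (away from the lane) it opens the cover. Nothing lies under it: a finger pointing down between lane and bar, tip below the bar, pushes it and can slide along it.
- carrier: Loose grey plastic carrier, about 90 g, in the lane; origin at its underside in mid-length, x towards its nose, 82 mm long. Board part: x 1 to 41 mm, 44 mm wide, 20 mm high, green circuit board on top. Low tail: x -41 to 1, 30 mm wide, 5 mm thick. Starts with its nose 5 to 20 mm before the mouth. Home: nose at the stop, origin at x = 9 mm of the fixture, the tail sticking out under the shut skirt.
- plate (a point): Middle of the rear face of the upright push plate at the end of the carrier's tail (carrier x = -41 mm), 10 mm above the carrier's underside; the plate is 36 mm wide, 20 mm high, 6 mm thick. Push here, along the lane.
- spool: Bystander: metal wire spool, 52 mm diameter, 36 mm high, loose; origin at its underside. Leave alone.
- flux: Bystander: small amber bottle, 32 mm diameter, 65 mm high, loose; origin at its underside. Leave alone.
- relay: Bystander: black relay block, 30 x 26 x 34 mm high, loose; origin at its underside. Leave alone.
Things that resemble listed ones, but are neither listed nor needed, are in the scene too. Several things have the shape of the carrier; the one meant has the colours described above.

How it is judged:
By the outcome, as a careful person would: the job done as asked, in the order asked, and still so for the second after the job is handed in, with the robot touching nothing.
It also fails if it takes over 43 s, if anything falls off the work surface, if the arm or the gripper's body presses on something with over 40 N, if the wrist force passes 120 N, or if a joint passes its speed limit or range.

## Working session

There is one attempt and no reset: what is moved stays moved. The work goes in short steps, Python scripts to look and compute and a tool call to move; the robot and the scene stay as the last step left them, time stands still between calls to the robot, and variables do not carry over. Pictures are saved under pics/ and viewed, about 8 in all and at most 12, crops included, and the job is handed in when it is done.

Besides the shell and the picture viewer there is one more tool, called after "Request:" as a command line: name --argument value ..., lists and objects as JSON in quotes. drive_tool: Moves the arm, as the interface text tells. Its arguments: {"type":"object","properties":{"steps":{"type":"array"},"grip_force":{"type":"number"}},"required":["steps"]}

```bash
mkdir -p pics; cat > h.py <<'E'
import numpy as np, cv2
from scipy.spatial.transform import Rotation as R
from workcell import monitor, grab_frame, workorder
import pickle
def grab(name,fn):
    f=grab_frame(name); pickle.dump(f,open(f'pics/{fn}.pkl','wb'))
    cv2.imwrite(f'pics/{fn}.png',f['frame'][:,:,::-1]); return f
def load(fn): return pickle.load(open(f'pics/{fn}.pkl','rb'))
def cam(f):
    o=np.array(f['orientation'],float)
    M=o if o.shape==(3,3) else (R.from_euler('xyz',o).as_matrix() if o.size==3 else R.from_quat(o).as_matrix())
    fl=f['frame'].shape[0]/2/np.tan(np.radians(f['vertical_fov'])/2)
    return np.array(f['xyz']),M,fl
def ray(f,u,v):
    c,M,fl=cam(f); d=M@np.array([(u-f['cx'])/fl,(v-f['cy'])/fl,1]); return c,d
def onz(f,u,v,z):
    c,d=ray(f,u,v); return c+d*(z-c[2])/d[2]
def proj(f,p):
    c,M,fl=cam(f); q=M.T@(np.array(p)-c); return np.array([f['cx']+fl*q[0]/q[2],f['cy']+fl*q[1]/q[2]])
def tri(f1,p1,f2,p2):
    c1,d1=ray(f1,*p1);c2,d2=ray(f2,*p2)
    s=np.linalg.lstsq(np.c_[d1,-d2],c2-c1,rcond=None)[0]
    a=c1+d1*s[0];b=c2+d2*s[1]; return (a+b)/2,np.linalg.norm(a-b)
E
python3 - <<'E'
from h import *
s=monitor.observe(); print(s)
fs=[grab(n,n+'0') for n in('scene','top','wrist')]
for f in fs: print({k:v for k,v in f.items() if k!='frame'})
cv2.imwrite('pics/a.png',cv2.resize(np.vstack([np.hstack([fs[0]['frame'],fs[1]['frame']])])[:,:,::-1],(800,300)))
E
```

```text
{'clock': 0.0, 'qpos': array([-1.34819809,  0.52200968, -0.03631867,  1.59996938,  0.02121101,
        1.02106533, -0.11284139]), 'qd': array([-0.00156642,  0.00131296,  0.00138301, -0.00038424,  0.00022412,
        0.00016652, -0.0019138 ]), 'joint_efforts': array([ 1.02118647e-03, -9.27103543e+01,  1.98020831e+00, -3.69915175e+01,
        1.78673468e-02,  8.22259724e-03,  5.44870329e-05]), 'position': array([0.18035021, 0.59810797, 0.24474234]), 'tool_rot': array([-1.57088392e+00,  1.06287383e-03,  1.27794417e+00]), 'force': array([-0.06490103,  0.24450882,  0.22701062]), 'moment': array([-0.03807364, -0.02397919, -0.00147301]), 'grip_width': 0.08575898779725849}
{'vertical_fov': 44.34834855246348, 'cx': 257.8018914312529, 'cy': 195.07918778625177, 'xyz': array([ 1.04695843, -0.05870349,  0.69804929]), 'orientation': array([-2.4454494 ,  0.00544851,  1.34449887])}
{'vertical_fov': 53.22671805438839, 'cx': 256.01326040977085, 'cy': 196.41645982005355, 'xyz': array([0.48693561, 0.05612453, 0.83779639]), 'orientation': array([-3.07171988, -0.0336472 , -1.58982727])}
{'vertical_fov': 65.66669500683784, 'cx': 251.83107064384438, 'cy': 192.9309331414671, 'xyz': array([0.11199216, 0.61870366, 0.37377982]), 'orientation': array([2.85592180e+00, 1.31539717e-03, 1.27976630e+00])}
```

View pics/top0.png

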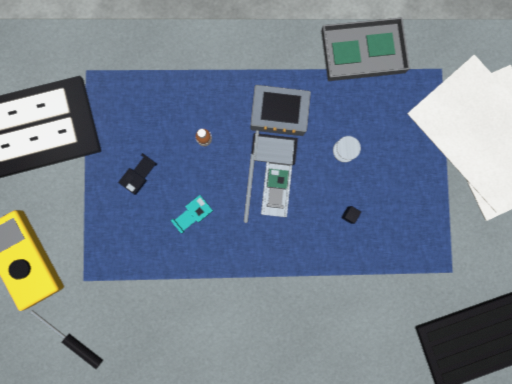

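View pics/scene0.png

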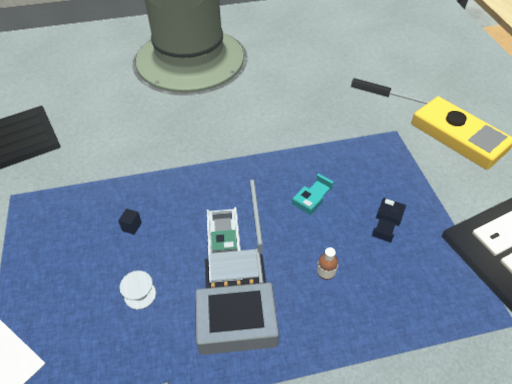

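The top view (scene view second) shows three things shaped like the carrier: black at top (137,173), teal at (192,213), and grey with a green board in the fixture's lane at (277,190). The last fits the description by colour and place. The bar runs from (247,221) to (257,135). I'll enlarge both views to confirm and to pick points.

```bash
python3 - <<'E'
from h import *
a=load('top0')['frame'][78:228,235:320]; b=load('scene0')['frame'][175:355,185:285]
A=cv2.resize(a[:,:,::-1],None,fx=4,fy=4,interpolation=cv2.INTER_CUBIC)
B=cv2.resize(b[:,:,::-1],None,fx=3.333,fy=3.333,interpolation=cv2.INTER_CUBIC)[:600]
for im,s,u0,v0 in((A,4,235,78),(B,3.333,185,175)):
    for k in range(0,200,10):
        cv2.putText(im,str(v0+k),(0,int(k*s)+4),0,.35,(0,255,255),1); cv2.line(im,(22,int(k*s)),(28,int(k*s)),(0,255,255),1)
        cv2.putText(im,str(u0+k),(int(k*s)-8,10),0,.35,(0,255,0),1); cv2.line(im,(int(k*s),12),(int(k*s),18),(0,255,0),1)
cv2.imwrite('pics/crop1.png',np.hstack([A,B]))
print(A.shape,B.shape)
E
```

```text
(600, 340, 3) (600, 333, 3)
```

View pics/crop1.png

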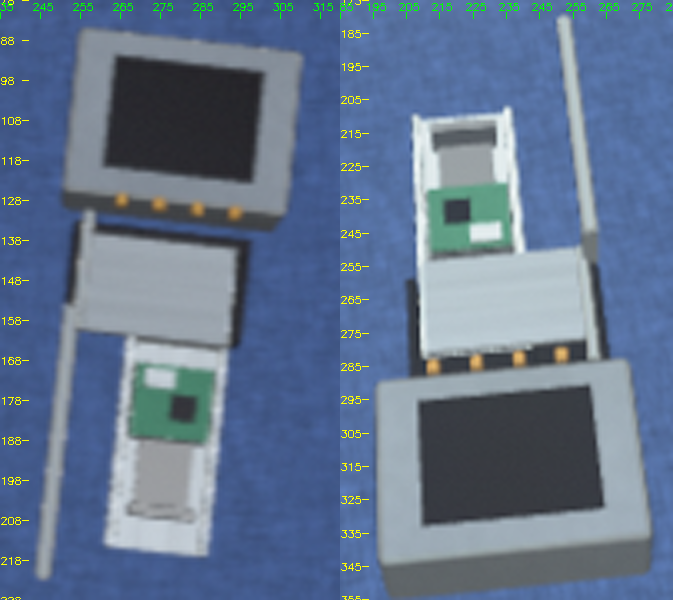

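The crop confirms it: grey carrier with the green board in the lane. Its push plate is at top (275,206), the bar's free end at top (245.8,222.5) and scene (252,180.5), and the lane's rear corners at top (261,214) and (287,217).

```bash
python3 - <<'E'
from h import *
from scipy.optimize import least_squares
T=load('top0');S=load('scene0')
t=lambda X,Y:(235+X/4,78+Y/4); s=lambda X,Y:(185+(X-340)/3.333,175+Y/3.333)
# name: fixture mm, top px, scene px
P={'barend':((-130,60,56),t(43,576),s(563,17)),
'railL':((-112,27.5,10),t(105,545),s(510,110)),
'railR':((-112,-27.5,10),t(207,556),s(414,117)),
'boxFL':((70,72,45),t(64,190),s(628,360)),
'boxFR':((70,-48,45),t(286,214),s(379,384)),
'boxBL':((160,72,45),t(80,28),s(652,536)),
'boxBR':((160,-48,45),t(302,55),s(378,561))}
for k,(m,a,b) in P.items(): p,e=tri(T,a,S,b); print(k,(p*1e3).round(1),'gap',round(e*1e3,1))
def W(q,m):
    c,n=np.cos(q[2]),np.sin(q[2]); return np.array([q[0]+c*m[0]-n*m[1],q[1]+n*m[0]+c*m[1],m[2]])/1e3
def res(q): return np.concatenate([np.r_[proj(T,W(q,m))-a,proj(S,W(q,m))-b] for m,a,b in P.values()])
r=least_squares(res,[600,0,0]); print(r.x, np.degrees(r.x[2])); print(r.fun.reshape(-1,4).round(1))
q=r.x; np.save('fix.npy',q)
def F(p): 
    d=p[:2]*1e3-q[:2];c,n=np.cos(q[2]),np.sin(q[2]); return np.array([c*d[0]+n*d[1],-n*d[0]+c*d[1],p[2]*1e3]).round(1)
for nm,px,z in (('plateL',t(128,510),.024),('plateR',t(193,520),.024),('bL',t(136,364),.024),('bR',t(215,369),.024),('b3',t(209,443),.024),('b4',t(129,437),.024)): print(nm,F(onz(T,*px,z)))
for nm,px in (('plL',s(495,122)),('plR',s(433,126)),('b noseL',s(513,246)),('b noseR',s(427,253))): print('sc',nm,F(onz(S,*px,.024)))
for nm,c in (('spool',(347,149)),('relay',(352,214)),('flux',(204,137))): print(nm,F(onz(T,*c,.035)))
E
```

```text
barend [489.8  52.8  60.7] gap 4.4
railL [505.9  18.4   9.2] gap 3.8
railR [499.1 -35.7  10.3] gap 5.7
boxFL [692.4  38.5  43.6] gap 5.1
boxFR [678.2 -77.9  43.9] gap 6.3
boxBL [779.   28.1  44.8] gap 4.2
boxBR [763.3 -89.5  45.2] gap 4.4
[ 6.12605398e+02 -2.21265089e+01 -1.23292572e-01] -7.064144045462359
[[-1.4 -0.8 -0.7  2.2]
 [-1.1  0.4 -0.9 -0.8]
 [-1.3  0.3 -1.6 -0.4]
 [-2.2  0.3 -0.5 -1.5]
 [-1.1  0.6 -2.6 -1.4]
 [-1.7 -0.8 -0.2  0.5]
 [-1.1 -1.1 -1.3  1.5]]
plateL [-91.6  15.6  24. ]
plateR [-93.2 -19.4  24. ]
bL [-13.3  19.3  24. ]
bR [-11.3 -23.2  24. ]
b3 [-51.3 -23.9  24. ]
b4 [-52.7  19.1  24. ]
sc plL [-91.5  20.   24. ]
sc plR [-92.3 -13.7  24. ]
sc b noseL [-10.4  23.7  24. ]
sc b noseR [-10.8 -20.1  24. ]
spool [  46.1 -141.7   35. ]
relay [ -91.1 -164.4   35. ]
flux [ 37.9 163.7  35. ]
```

Request:
drive_tool --steps '[48.5,18,-33.3,0,0,48.5,18,-33.3,0,1,48.5,18,-33.3,0,1,48.5,18,-33.3,0,1,48.5,18,-33.3,0,1]'

```text
clock: 0.57
position: [0.2709, 0.4301, 0.2451]
tool_rot: [-1.571, 0.0, 1.349]
force: [1.3, 0.2, -0.4]
grip_width: 0.0487
```

Request:
drive_tool --steps '[48.5,18,-33.3,0,1,48.5,18,-33.3,0,1,48.5,18,-33.3,0,1,48.5,18,-33.3,0,1,48.5,18,-33.3,0,1]'

```text
clock: 0.98
position: [0.3609, 0.2636, 0.2454]
tool_rot: [-1.571, -0.0, 1.436]
force: [0.8, 1.3, 0.0]
grip_width: 0.0483
```

Request:
drive_tool --steps '[48.5,18,-33.3,0,0.7,48.5,18,-33.3,0,0,48.5,18,-33.3,0,0,48.5,18,-33.3,0,0,48.5,18,-33.3,0,0]'

```text
clock: 1.4
position: [0.4509, 0.0971, 0.2454]
tool_rot: [-1.571, -0.0, 1.447]
force: [1.1, 1.3, 1.1]
grip_width: 0.0487
```

Request:
drive_tool --steps '[48.5,17.5,-32.2,0,0,48.5,17.5,-32.2,0,0,48.5,17.6,-32.2,0,0,48.5,0,0,-41,0,48.5,0,0,-41,0]'

```text
clock: 1.82
position: [0.5047, 0.0002, 0.1635]
tool_rot: [-1.575, -0.001, 1.444]
force: [1.3, 1.3, -1.6]
grip_width: 0.0485
```

Request:
drive_tool --steps '[48.5,0,0,-41,0,48.5,0,0,-20,0,48.5,0,0,0,0,48.5,0,0,0,0,48.5,0,0,0,0]'

```text
clock: 2.23
position: [0.5038, 0.0023, 0.1037]
tool_rot: [-1.572, -0.0, 1.447]
force: [-0.2, -0.4, -0.1]
grip_width: 0.0483
```

```bash
python3 - <<'E'
from h import *
s=monitor.observe(); print(s['position'],s['tool_rot'],s['force'],s['grip_width'])
w=grab('wrist','w1'); S=grab('scene','s1'); 
B=cv2.resize(S['frame'][130:280,170:300,::-1],None,fx=3,fy=3,interpolation=cv2.INTER_CUBIC)
A=cv2.resize(w['frame'][:,:,::-1],(400,300))
im=np.zeros((450,790,3),np.uint8); im[:300,:400]=A; im[:450,400:790]=B; cv2.imwrite('pics/c2.png',im)
E
```

```text
[0.50377335 0.00225845 0.10366117] [-1.57231336e+00 -2.87408005e-04  1.44711519e+00] [-0.18578754 -0.38717762 -0.05960084] 0.04831320516799957
```

View pics/c2.png

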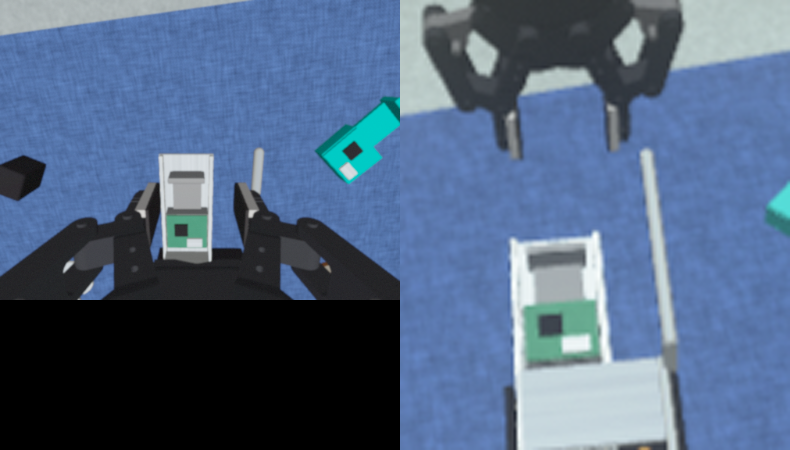

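The wrist part (left) and scene part (right) show the open fingers above and behind the lane. Both finger tips are clear (scene about (208,182) and (242,180)) and the bar is just outside the left finger. I'll work out the tip height from the scene rays.

```bash
python3 - <<'E'
from h import *
S=load('s1'); q=np.load('fix.npy'); c,n=np.cos(q[2]),np.sin(q[2])
ex=np.array([c,n,0]); tcp=np.array([.50377,.00226,.10366])
def F(p): d=p[:2]*1e3-q[:2]; return np.array([c*d[0]+n*d[1],-n*d[0]+c*d[1],p[2]*1e3]).round(1)
print('tcp F',F(tcp))
for off in (0,8,11):
  for px in ((208.3,182.3),(241.7,180)):
    C,d=ray(S,*px); t=((tcp+ex*off/1e3-C)@ex)/(d@ex); print(off,F(C+t*d))
E
```

```text
tcp F [-111.    10.8  103.7]
0 [-111.   -15.9   86.6]
0 [-111.    42.1   85.6]
8 [-103.   -15.5   95.5]
8 [-103.    41.7   94.5]
11 [-100.   -15.3   98.9]
11 [-100.    41.6   97.9]
```

Request:
drive_tool --steps '[48.5,0,0,-25,0,48.5,0,0,-25,0,48.5,0,0,-12,0,48.5,0,0,0,0,48.5,0,0,0,0]'

```text
clock: 2.75
position: [0.5035, 0.0023, 0.0412]
tool_rot: [-1.572, -0.0, 1.447]
force: [-0.2, -0.9, -0.3]
grip_width: 0.0485
```

Request:
drive_tool --steps '[48.5,0.5,4,0,0,48.5,0.5,4,0,0,48.5,0.5,4,0,0,48.5,0.5,4,0,0,48.5,0.5,4,0,0]'

```text
clock: 3.17
position: [0.5056, 0.0217, 0.0407]
tool_rot: [-1.571, 0.001, 1.447]
force: [0.4, -13.3, -9.5]
grip_width: 0.0486
```

```bash
python3 - <<'E'
from h import *
s=monitor.observe(); print(s['position'],s['force'],s['grip_width'])
S=grab('scene','s2'); T=grab('top','t2')
B=cv2.resize(S['frame'][150:300,180:300,::-1],None,fx=4,fy=4,interpolation=cv2.INTER_CUBIC)
A=cv2.resize(T['frame'][120:240,230:300,::-1],None,fx=4,fy=4,interpolation=cv2.INTER_CUBIC)
im=np.zeros((600,760,3),np.uint8); im[:480,:280]=A; im[:,280:]=B; cv2.imwrite('pics/c3.png',im)
E
```

```text
[0.50564161 0.02170169 0.04073978] [  0.43410509 -13.312516    -9.45826988] 0.048551894619462334
```

View pics/c3.png

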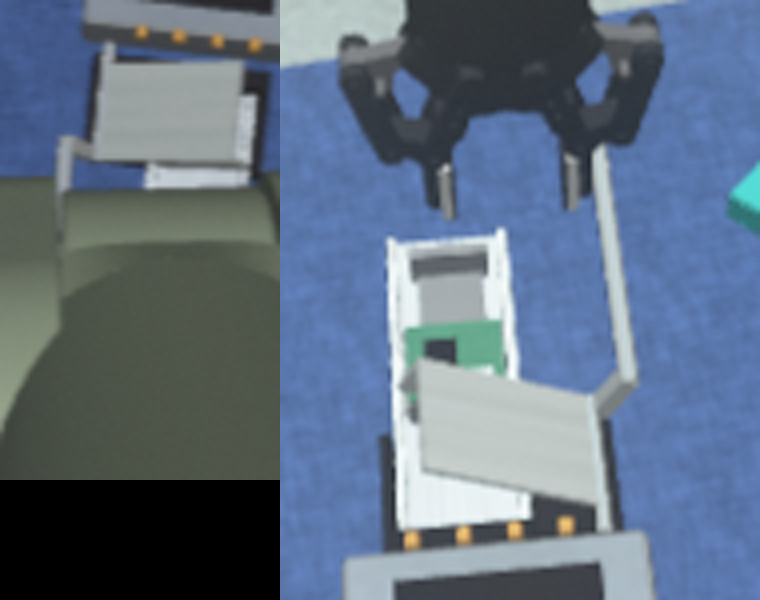

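```bash
cat >> h.py <<'E'
q=np.load('fix.npy'); cq,nq=np.cos(q[2]),np.sin(q[2])
def W(m): return np.array([q[0]+cq*m[0]-nq*m[1],q[1]+nq*m[0]+cq*m[1],m[2]])/1e3
def F(p): d=p[:2]*1e3-q[:2]; return np.array([cq*d[0]+nq*d[1],-nq*d[0]+cq*d[1],p[2]*1e3]).round(1)
def rot(x,ry,rz,th): c,s=np.cos(th),np.sin(th); return (x,56+c*ry+s*rz,31+c*rz-s*ry)
E
python3 - <<'E'
from h import *
S=load('s2'); print('tcp',F(monitor.observe()['position']))
for th in (0,.3,.4,.5,.6,.7,.8): print(th,'bar0',proj(S,W(rot(-2,4,25,th))).round(1),'roof',proj(S,W(rot(0,-80,4.5,th))).round(1), proj(S,W(rot(52,-80,4.5,th))).round(1))
print('seen bar (268,244.5) roof front (214.5,240.5) rear (215.5,267)')
for px in ((222,204),(253.5,202)):
  for off in (0,8,11):
    C,d=ray(S,*px); ex=np.array([cq,nq,0]); t=((monitor.observe()['position']+ex*off/1e3-C)@ex)/(d@ex); print(off,F(C+t*d))
E
```

```text
tcp [-111.7   30.6   40.6]
0 bar0 [258.5 240.3] roof [208.5 252.8] [209.7 280.2]
0.3 bar0 [262.9 240.7] roof [210.3 244.6] [211.5 272.3]
0.4 bar0 [264.2 241. ] roof [211.8 241.9] [213.2 269.7]
0.5 bar0 [265.4 241.4] roof [213.9 239.2] [215.4 267.1]
0.6 bar0 [266.6 241.9] roof [216.5 236.6] [218.1 264.5]
0.7 bar0 [267.6 242.4] roof [219.5 234.1] [221.2 262.1]
0.8 bar0 [268.5 243. ] roof [222.9 231.7] [224.8 259.8]
seen bar (268,244.5) roof front (214.5,240.5) rear (215.5,267)
0 [-111.7    3.8   23.1]
8 [-103.7    4.    33. ]
11 [-100.7    4.1   36.7]
0 [-111.7   62.    21.3]
8 [-103.7   61.3   31.2]
11 [-100.7   61.1   34.9]
```

Cover is at about 0.5 rad, and the pushing finger is centred on the lane behind the plate. Next I lower the fingers and open the cover slightly more.

Request:
drive_tool --steps '[48.5,0,0.5,-4,0,48.5,0,0.5,-4,0,48.5,0,0.5,-4,0,48.5,0,0.5,-3.5,0,48.5,0,0,-3,0]'

```text
clock: 3.68
position: [0.506, 0.0245, 0.0224]
tool_rot: [-1.572, -0.0, 1.447]
force: [0.1, 1.1, 10.2]
grip_width: 0.0486
```

```bash
python3 - <<'E'
from h import *
s=monitor.observe(); print(F(s['position']),s['force'],s['grip_width'])
S=grab('scene','s3')
B=cv2.resize(S['frame'][150:300,180:300,::-1],None,fx=4,fy=4,interpolation=cv2.INTER_CUBIC)
cv2.imwrite('pics/c4.png',B)
E
```

```text
[-111.6   33.1   22.4] [ 0.05182368  1.09645303 10.23277137] 0.048584936596729966
```

View pics/c4.png

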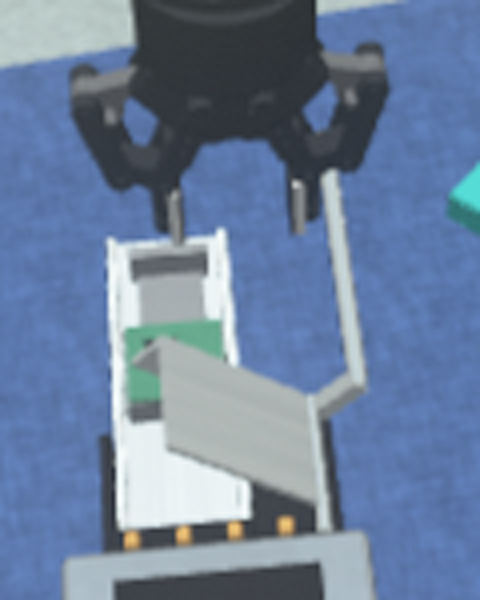

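Cover is now at about 0.7 rad (roof corner at scene (220,234.5)), because the bar sits against the flared knuckle. I'll ease back a little in y and start the push.

Request:
drive_tool --steps '[48.5,-0.2,-1.7,0,0,48.5,-0.2,-1.7,0,0,48.5,4,-0.5,0,0,48.5,4,-0.5,0,0,48.5,4,-0.5,0,0]'

```text
clock: 4.15
position: [0.5168, 0.0198, 0.0224]
tool_rot: [-1.57, 0.0, 1.448]
force: [-6.3, -1.6, 6.4]
grip_width: 0.0486
```

Request:
drive_tool --steps '[48.5,4,-0.5,0,0,48.5,4,-0.5,0,0,48.5,4,-0.5,0,0,48.5,4,-0.5,0,0,48.5,0,0,0,0]'

```text
clock: 4.57
position: [0.5335, 0.0177, 0.0224]
tool_rot: [-1.571, 0.0, 1.448]
force: [-1.9, -2.9, 4.7]
grip_width: 0.0486
```

```bash
python3 - <<'E'
from h import *
s=monitor.observe(); print(F(s['position']),s['force'],s['grip_width'])
S=grab('scene','s4')
B=cv2.resize(S['frame'][150:300,180:300,::-1],None,fx=4,fy=4,interpolation=cv2.INTER_CUBIC)
cv2.imwrite('pics/c5.png',B)
E
```

```text
[-83.4  29.8  22.4] [-1.94590556 -2.93013615  4.70618503] 0.04861594761029163
```

View pics/c5.png

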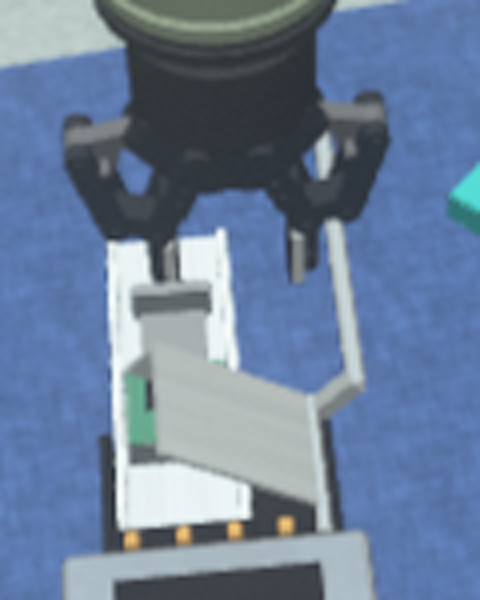

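The carrier moves freely in the lane, plate now at scene (222,223), and the cover is at about 0.6 rad with low forces. I continue the push.

Request:
drive_tool --steps '[48.5,4,-0.9,0,0,48.5,4,-0.9,0,0,48.5,4,-0.9,0,0,48.5,4,-0.5,0,0,48.5,4,-0.5,0,0]'

```text
clock: 5.03
position: [0.5527, 0.014, 0.0222]
tool_rot: [-1.57, 0.0, 1.448]
force: [-6.1, -1.4, 5.9]
grip_width: 0.0484
```

Request:
drive_tool --steps '[48.5,3,-0.4,0,0,48.5,3,-0.4,0,0,48.5,3,-0.4,0,0,48.5,2,-0.2,0,0,48.5,0,0,0,0]'

```text
clock: 5.45
position: [0.5641, 0.0125, 0.0222]
tool_rot: [-1.571, 0.0, 1.448]
force: [-2.7, -2.7, 5.2]
grip_width: 0.0484
```

```bash
python3 - <<'E'
from h import *
s=monitor.observe(); print(F(s['position']),s['force'],s['grip_width'])
S=grab('scene','s5')
B=cv2.resize(S['frame'][150:300,180:300,::-1],None,fx=4,fy=4,interpolation=cv2.INTER_CUBIC)
cv2.imwrite('pics/c6.png',B)
E
```

```text
[-52.4  28.4  22.2] [-2.67163722 -2.74741155  5.16875863] 0.04838835434812374
```

View pics/c6.png

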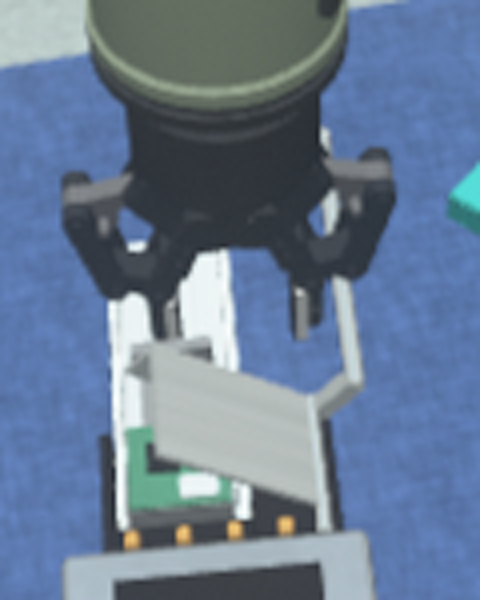

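Request:
drive_tool --steps '[48.5,1.5,-0.2,0,0,48.5,1.5,-0.2,0,0,48.5,1.5,-0.2,0,0,48.5,1.5,-0.2,0,0,48.5,1,-0.1,0,0]'

```text
clock: 5.92
position: [0.5707, 0.0116, 0.0221]
tool_rot: [-1.57, 0.0, 1.448]
force: [-5.8, -1.8, 6.2]
grip_width: 0.0484
```

Request:
drive_tool --steps '[48.5,0.6,-0.1,0,0,48.5,0.6,0,0,0,48.5,0.6,-0.1,0,0,48.5,0,0,0,0,48.5,0,0,0,0]'

```text
clock: 6.33
position: [0.5725, 0.0114, 0.022]
tool_rot: [-1.57, 0.0, 1.448]
force: [-5.9, -3.1, 5.4]
grip_width: 0.0485
```

Request:
drive_tool --steps '[48.5,0.5,-0.1,0,0,48.5,0.5,0,0,0,48.5,0.5,-0.1,0,0,48.5,0,0,0,0,48.5,0,0,0,0]'

```text
clock: 6.75
position: [0.5738, 0.0112, 0.022]
tool_rot: [-1.57, 0.0, 1.447]
force: [-6.4, -2.9, 6.6]
grip_width: 0.0484
```

```bash
python3 - <<'E'
from h import *
s=monitor.observe(); print(F(s['position']),s['force'])
S=grab('scene','s6')
B=cv2.resize(S['frame'][210:300,190:280,::-1],None,fx=6,fy=6,interpolation=cv2.INTER_CUBIC)
cv2.imwrite('pics/c7.png',B)
for x in (-41,-35,50): print(x,[proj(S,W((x,y,24))).round(1) for y in (-18,18)])
E
```

```text
[-42.6  28.3  22. ] [-6.36904347 -2.90335961  6.59963296]
-41 [array([211.6, 236.2]), array([232.3, 234.4])]
-35 [array([211.8, 239.1]), array([232.5, 237.2])]
50 [array([213.9, 282.3]), array([236.1, 280.3])]
```

View pics/c7.png

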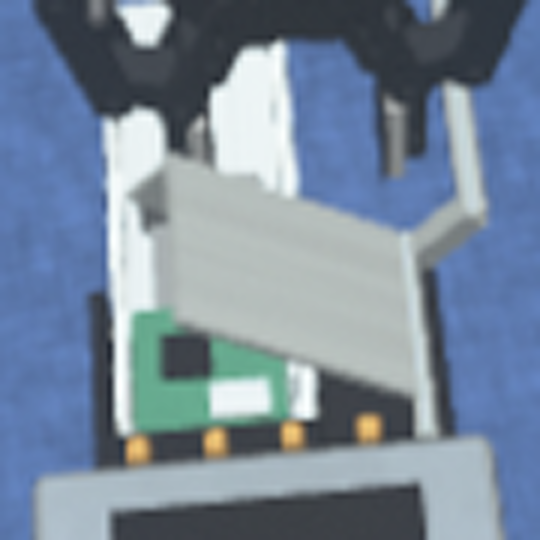

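The board's front edge is at scene (213.3,282), against a predicted (213.9,282.3) for home. I'll nudge until the stop shows in the force.

Request:
drive_tool --steps '[48.5,0.5,-0.1,0,0,48.5,0.5,0,0,0,48.5,0,0,0,0,48.5,0,0,0,0,48.5,0,0,0,0]'

```text
clock: 7.22
position: [0.5739, 0.0112, 0.0219]
tool_rot: [-1.568, 0.0, 1.447]
force: [-12.5, -1.4, 11.1]
grip_width: 0.0484
```

Request:
drive_tool --steps '[48.5,0.5,-0.1,0,0,48.5,0.5,0,0,0,48.5,0,0,0,0,48.5,0,0,0,0,48.5,0,0,0,0]'

```text
clock: 7.63
position: [0.574, 0.0112, 0.0219]
tool_rot: [-1.566, 0.0, 1.447]
force: [-17.7, -0.7, 16.2]
grip_width: 0.0483
```

```bash
python3 -c "
from h import *
s=monitor.observe(); print(s['force'],s['moment'],F(s['position']))"
```

```text
[-17.73416648  -0.74393005  16.20757959] [-0.02314976  3.45409953 -0.20114988] [-42.4  28.3  21.9]
```

Request:
drive_tool --steps '[48.5,-1,0.1,0,0,48.5,-1,0.1,0,0,48.5,0,0,0,0,48.5,0,0,0,0,48.5,0,0,0,0]'

```text
clock: 8.05
position: [0.5739, 0.011, 0.022]
tool_rot: [-1.57, 0.0, 1.447]
force: [-5.2, -2.6, 7.3]
grip_width: 0.0486
```

```bash
python3 -c "
from h import *
s=monitor.observe(); print(s['force'],s['moment'],F(s['position']))"
```

```text
[-5.20039138 -2.57078115  7.33018385] [-0.2809497   1.1113072  -0.23338669] [-42.5  28.1  22. ]
```

The force rise shows hard contact, and vision puts the nose at 49–50 mm. Before closing the cover I'll check the plate with the wrist camera.

```bash
python3 - <<'E'
from h import *
w=grab('wrist','w2'); print(F(w['xyz']))
for x in (-112,-41,-38,-32): print(x,[proj(w,W((x,y,24 if x>-112 else 10))).round(1) for y in ((-18,18) if x>-112 else (-27.5,27.5))])
B=cv2.resize(w['frame'][180:384,150:350,::-1],None,fx=2.9,fy=2.9,interpolation=cv2.INTER_CUBIC)
cv2.imwrite('pics/c8.png',B)
E
```

```text
[-113.8   28.   151.1]
-112 [array([130.4, 109.8]), array([250.8, 110. ])]
-41 [array([155.6, 264.2]), array([230.8, 264.3])]
-38 [array([156.2, 269.8]), array([231. , 269.9])]
-32 [array([157.3, 280.7]), array([231.2, 280.8])]
```

View pics/c8.png

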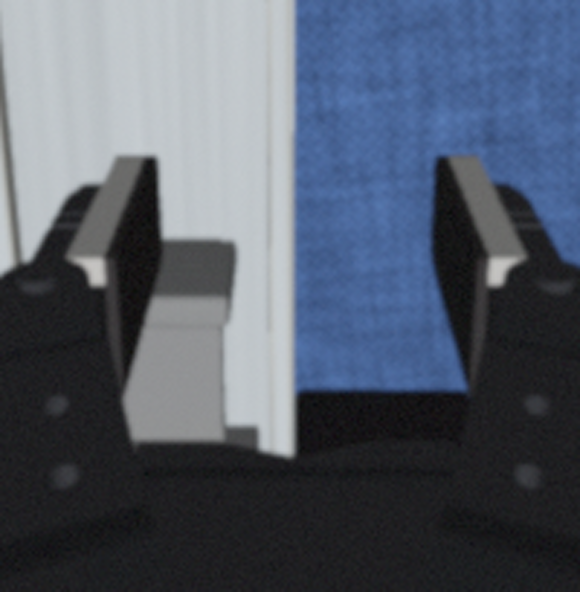

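Plate rear edge at wrist row 282.4, against 280.8 predicted for x = −32 mm, so the carrier is home. Now I back off, lift, and let the cover down with the finger.

Request:
drive_tool --steps '[48.5,-2,0.2,0,0,48.5,-3,0.4,0,0,48.5,-3,0.4,0,0,48.5,0,0,4,0,48.5,0,0,4,0]'

```text
clock: 8.52
position: [0.5661, 0.0115, 0.03]
tool_rot: [-1.57, 0.001, 1.447]
force: [-0.6, -8.5, -6.3]
grip_width: 0.0487
```

Request:
drive_tool --steps '[48.5,0,0,5,0,48.5,0,0,5,0,48.5,0,0,0,0,48.5,-0.2,-2,0,0,48.5,-0.2,-2,0,0]'

```text
clock: 8.93
position: [0.5661, 0.0079, 0.0401]
tool_rot: [-1.571, 0.0, 1.447]
force: [-1.1, -3.8, 2.5]
grip_width: 0.0486
```

Request:
drive_tool --steps '[48.5,-0.2,-2,0,0,48.5,-0.2,-2,0,0,48.5,-0.2,-2,0,0,48.5,-0.2,-2,0,0,48.5,-0.2,-2,0,0]'

```text
clock: 9.35
position: [0.5651, -0.0018, 0.0397]
tool_rot: [-1.571, -0.0, 1.448]
force: [0.3, -0.2, -0.6]
grip_width: 0.0485
```

Request:
drive_tool --steps '[48.5,-0.2,-2,0,0,48.5,-0.2,-2,0,0,48.5,-0.2,-2,0,0,48.5,0,0,0,0,48.5,0,0,0,0]'

```text
clock: 9.77
position: [0.5644, -0.0081, 0.0398]
tool_rot: [-1.571, -0.0, 1.447]
force: [-0.5, 0.0, 0.2]
grip_width: 0.0487
```

Force is zero, so the bar is free. I go straight up, then back towards the robot.

Request:
drive_tool --steps '[48.5,0,0,15,0,48.5,0,0,25,0,48.5,0,0,40,0,48.5,0,0,40,0,48.5,0,0,40,0]'

```text
clock: 10.18
position: [0.564, -0.0079, 0.2015]
tool_rot: [-1.57, 0.0, 1.447]
force: [0.7, 0.5, 0.2]
grip_width: 0.0482
```

Request:
drive_tool --steps '[48.5,-25,30,0,0,48.5,-25,30,0,0,48.5,-25,30,0,0,48.5,-15,30,0,0,48.5,-10,30,0,0]'

```text
clock: 10.6
position: [0.4626, 0.1433, 0.2001]
tool_rot: [-1.571, -0.0, 1.448]
force: [1.6, -0.6, 0.4]
grip_width: 0.0485
```

Request:
drive_tool --steps '[48.5,-10,38,0,0,48.5,-10,38,0,0,48.5,-10,38,0,0,48.5,0,0,0,0,48.5,0,0,0,0]'

```text
clock: 11.02
position: [0.4334, 0.2582, 0.1997]
tool_rot: [-1.57, -0.0, 1.452]
force: [-0.5, -0.5, 0.4]
grip_width: 0.0485
```

```bash
python3 - <<'E'
from h import *
S=grab('scene','s7');T=grab('top','t7'); print(monitor.observe()['clock'])
for n,f in (('S',S),('T',T)):
  print(n,[proj(f,W(m)).round(1) for m in ((-32,-18,24),(-32,18,24),(-130,60,56))], 'roof shut',proj(f,W(rot(0,-80,4.5,0))).round(1))
a=T['frame'][78:228,235:320]; b=S['frame'][175:355,185:285]
A=cv2.resize(a[:,:,::-1],None,fx=4,fy=4,interpolation=cv2.INTER_CUBIC)
B=cv2.resize(b[:,:,::-1],None,fx=3.333,fy=3.333,interpolation=cv2.INTER_CUBIC)[:600]
cv2.imwrite('pics/c9.png',np.hstack([A,B]))
# anything moved elsewhere?
for n,x,y in (('top',T,load('top0')),('scene',S,load('scene0'))):
  for nm,(u,v) in dict(top=dict(spool=(347,149),relay=(352,214),flux=(204,137)),scene=dict(spool=(138,290),relay=(130,221),flux=(328,264)))[n].items():
    d=cv2.absdiff(x['frame'],y['frame'])[v-20:v+20,u-20:u+20]; print(n,nm,d.mean().round(2),d.max())
E
```

```text
11.1167
S [array([211.9, 240.5]), array([232.7, 238.7]), array([251.2, 182.3])] roof shut [208.5 252.8]
T [array([285.4, 179.5]), array([268.7, 177.7]), array([244.4, 221.2])] roof shut [290.3 164.3]
top spool 0.62 3
top relay 0.74 5
top flux 0.67 3
scene spool 0.57 3
scene relay 0.69 4
scene flux 0.63 3
```

View pics/c9.png

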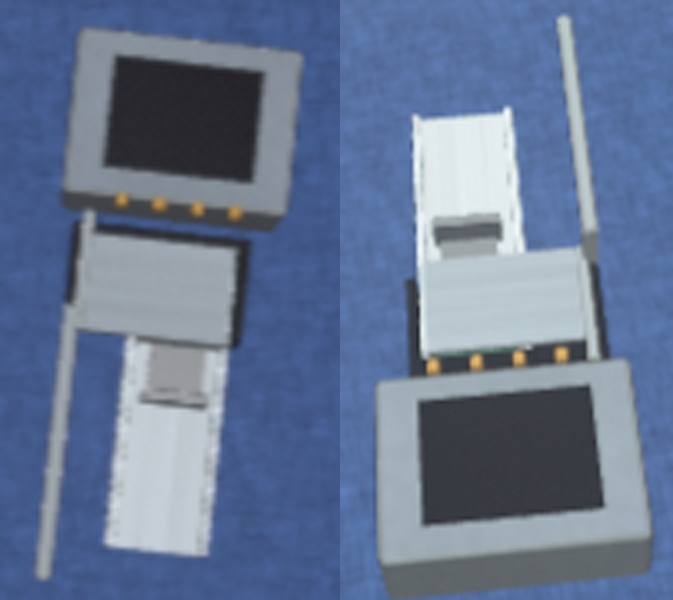

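The final picture shows the cover shut exactly as at the start, with the bar end and roof corners on the same pixels. The plate's rear edge at scene rows 240.1 and 238.6 matches home (240.5 and 238.7).

```bash
python3 -c "
from workcell import workorder; print(workorder.job_done())"
```

```text
the job is handed in; nothing more can be done
None
```

The job is done and handed in at about 11 s of the 43 s allowed. The carrier is home against the end stop, the cover is shut, and the arm is clear.

**What I did:** I pushed the bar with the back of one finger, holding the cover at about 0.5–0.7 rad. With the other finger I pushed the carrier's plate about 61 mm to the stop. Then I backed off, let the cover down with the finger, and moved away.

**Checks after release:**
- **Carrier:** the plate's rear edge is within 0.5 pixel (about 1 mm) of the predicted home position in the scene view. The wrist view, taken just before closing, put it at about −31 mm against −32 mm expected.
- **Cover:** the bar and roof are on the same pixels as before the job.
- **Bystanders:** the picture around the spool, bottle and relay is unchanged in both views.

**What did not agree:**
- **Camera calibration:** the two fixed cameras differed by 4–6 mm when I triangulated points, so I used a joint fit of both views.
- **Force at the stop:** while pressing on the stop, the tool force also rose upwards (about 18 N forward, 16 N up). I could not fully explain that from the forces, so I relied on the pictures to confirm the carrier was home.

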